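# Build the sieve stack on the table vibrator for grading raw amber

### The arm

A 6-joint arm with a two-finger parallel gripper is mounted at the origin on the work surface. World frame = base frame: x ahead of the robot, y to its left, z up, the work surface at z = 0. Lengths are in m, angles in degrees, forces in N, time in s.
With the tool pointing down it reaches from about 0.4 to 0.825 m from the base axis. Payload 7 kg.
Tool frame: the origin (TCP) lies at the very end of the fingers, on their centre line; the grasp point (between the pads) lies 19 mm behind it (ctrl.grasp_offset is the distance from the TCP to the grasp point, in m); z points along the fingers, y is the line along which they close (so a half turn about z gives the same grasp; the last joint's range is limited). The gripper opens to 88 mm and grips with 3 to 60 N. Pads are 19 mm wide; open, the fingers measure 130 mm over their backs; the gripper's body (78 mm by 193 mm) begins 47 mm behind the grasp point.
Start: joints at [84.173, 20.546, 0.682, 0, -70.136, -16.507], TCP at [0.257, 0.624, 0.227] pointing down, gripper open.
Joint ranges: [-176.03, 176.03], [-82.01, 121.73], [-58.28, 71.71], [-173.87, 95.51], [-174.79, -0.11], [-173.66, 173.66]. Speed limits (degrees/s): [136.94, 136.94, 172.46, 180, 180, 180].

### API

Orientations are given as [roll, pitch, yaw] about the fixed x, y, z axes, in that order (R = Rz(yaw) Ry(pitch) Rx(roll)).
In Python, from plant import ctrl gives the robot as it stands. The module is installed in compiled form; this text tells all that it offers.
- The arm moves only by the tool jog_arm, never from a script. Its argument "plan" is a list that holds one entry, the list of rows, each a list of 7 numbers: the opening, from 0 (shut) to 1 (fully open), then the shift along the tool's x, y, z in m, then the turn, a rotation vector about the tool's x, y, z in degrees. A call has 1 to 20 rows; each row is the pose to reach, as a shift and turn from the pose commanded when the call began, along the tool's axes at that moment; what a row does not reach only later rows make up. A row lasts 1/8 s, in which the tool goes at most 62.5 mm and 10.7 degrees, less where a joint would pass 70% of its speed; a pose out of reach is approached as far as the arm can. A call with a gripper value outside its range is refused whole. The fingers move at their own pace and stop on an object; the grip force is fixed at half the most. Time passes only in rows, so rows that repeat a pose let the fingers close. It gives the time, the measured TCP pose, the force, the opening and the grip force at its end, in the units of the state.
- ctrl.get_obs(): the state, without advancing time (a new reading comes with each control period).
- ctrl.snapshot(name): name is "scene" or "top" or "wrist"; returns a dict with "image" (420x560x3 uint8, red, green, blue), "vertical_fov" (degrees; the focal length in pixels is half the picture's height over the tangent of half this angle, whatever the lens; pixels are square), "cx", "cy" (the principal point, pixels), "k1" (the pictures are not rectified: a ray, as slopes to the right and down, at radius r is drawn at 1 + k1 r^2 times it, then the intrinsics apply), "R" (3x3) and "t" (3): a world point X has camera coordinates R X + t; the wrist camera has in their place "T_tool_cam" (4x4, takes a point from camera to tool coordinates, whose origin is the TCP and whose axes are the flange's). Camera axes: x right, y down, z forward; pixel columns grow to the right and rows downward; lengths in m; the calibration is good to about 2 mm. A picture is of the moment at which its call begins: read the wrist's pose just before it. There is no depth.
- ctrl.close_job(): hands the job in; it is judged then, once.
The state is a dict: "clock": time; "joint_pos": joint angles; "qvel": joint speeds; "tau": joint torques, N m; "tool_pos": TCP position; "orientation": TCP orientation; "force": force on the tool from outside, world axes, zero at the start; "moment": the same for the moment, N m; "opening": finger opening in m; "gripper_force": force on a finger pad.
Only numpy, scipy, OpenCV 4.12 (cv2) and the standard library are available. Lean on these libraries where they do the work, as an engineer would, in place of code of your own. Each camera call takes 0.05 s, during which the arm holds its last target. There are 200 camera calls.

### The job

Set up the sieve set on the vibrator's dished platform, building it up one piece at a time from the bottom: first the collecting pan in the dish, then the fine sieve, the medium sieve, the coarse sieve and last the lid. Every piece must sit upright and fully home in the rim of the one below it. Leave the tray of amber, the cup of beads and the pliers where they lie.

Things in the scene. Friction and masses are not known exactly. Their poses are not given: they have to be found in the camera images.
- shaker: Small table vibrator, fixed: grey housing 120 x 120 mm, its top at 42 mm, carrying a round aluminium platform of 80 mm diameter. The platform's flat floor is 54 mm above the bench, with a raised lip around it (inner diameter 70 mm, outer 80 mm, top at 58 mm): the pan stands in this dish. Origin: centre of the underside, on the bench; z up, on the platform's axis.
- pan: Collecting pan of the set, stainless: plain round pan with a flat solid bottom and no skirt, 64 mm outside diameter, 32 mm high, wall and floor 3 mm, open top (inner diameter 58 mm). 120 to 220 g. Origin: centre of the underside, z up; stands upright on the bench at the start; round, so yaw does not matter.
- sieve_fine: Fine sieve, 26 mm high in all (lowest of three), close wire cloth with 1.5 mm openings (looks like grey gauze), 90-165 g: round stainless frame, 64 mm outside, wall 3 mm, rim inner diameter 58 mm. Stands on a skirt 54 mm across and 7 mm high; at 7 mm a flat shoulder steps out to 64 mm. Seated, the skirt is inside the rim below (2 mm play) and the shoulder rests on that rim. Origin: centre of the skirt's foot, z up; upright at start, yaw irrelevant.
- sieve_medium: Medium sieve, 32 mm high in all, wire cloth with 7 mm openings, 105-190 g: round stainless frame, 64 mm outside, wall 3 mm, rim inner diameter 58 mm. Stands on a skirt 54 mm across and 7 mm high; at 7 mm a flat shoulder steps out to 64 mm. Seated, the skirt is inside the rim below (2 mm play) and the shoulder rests on that rim. Origin: centre of the skirt's foot, z up; upright at start, yaw irrelevant.
- sieve_coarse: Coarse sieve, 40 mm high (deepest), wire grid with 15 mm openings (a # of four wires), 125-230 g: round stainless frame, 64 mm outside, wall 3 mm, rim inner diameter 58 mm. Stands on a skirt 54 mm across and 7 mm high; at 7 mm a flat shoulder steps out to 64 mm. Seated, the skirt is inside the rim below (2 mm play) and the shoulder rests on that rim. Origin: centre of the skirt's foot, z up; upright at start, yaw irrelevant.
- lid: Lid of the set, stainless: closed round disc of 64 mm diameter, its top face at 12 mm, on the same 54 mm skirt (7 mm high, shoulder at 7 mm), with an upright cylindrical knob in the middle, 20 mm diameter, from 12 to 38 mm height. 110 to 205 g. Origin: centre of the underside, z up; stands on its skirt on the bench at the start.
- tray: Bystander, loose: wooden tray 130 x 90 x 16 mm with amber nuggets, at one side of the work. Origin: centre of the underside; x along its length. Not to be moved.
- cup: Bystander, loose: white ceramic cup of black beads, 64 mm diameter, 55 mm high, at the other side. Origin: centre of the underside. Not to be moved.
- pliers: Bystander, loose: flat-nose pliers with black handles lying on the bench beyond the work, about 155 mm long, 12 mm high. Origin: under the pivot; x towards the jaws. Not to be moved.

How it is judged:
By the outcome, as a careful person would: the job done as asked, in the order asked, and still so for the second after the job is handed in, with the robot touching nothing.
It also fails if it takes over 118 s, if anything falls off the work surface, if the arm or the gripper's body presses on something with over 40 N, if the wrist force passes 120 N, or if a joint passes its speed limit or range.

## Working session

There is one attempt and no reset: what is moved stays moved. The work goes in short steps, Python scripts to look and compute and a tool call to move; the robot and the scene stay as the last step left them, time stands still between calls to the robot, and variables do not carry over. Pictures are saved under pics/ and viewed, at most 14 in all, crops included, and the job is handed in when it is done.

Besides the shell and the picture viewer there is one more tool, called after "Call:" by a JSON object that holds its "api" and its "payload", one argument or row to a line. jog_arm: Moves the arm, as the interface text tells. Its arguments: {"type":"object","properties":{"plan":{"type":"array","items":{"type":"array","items":{"type":"array","items":{"type":"number"}}}}},"required":["plan"]}

```bash
mkdir -p pics
python3 - <<'E'
from plant import ctrl
import cv2,pickle
print(ctrl.get_obs(), ctrl.grasp_offset)
for n in("top","scene"):
    s=ctrl.snapshot(n); cv2.imwrite(f"pics/{n}.png",cv2.cvtColor(s["image"],cv2.COLOR_RGB2BGR)); pickle.dump(s,open(n+".pkl","wb"))
    print({k:v for k,v in s.items() if k!="image"})
E
```

```text
{'clock': 0.0, 'joint_pos': array([ 8.41721572e+01,  2.05900662e+01,  6.33632194e-01, -2.05959207e-02,
       -7.01344853e+01, -1.65073934e+01]), 'qvel': array([ 0.11085246, -0.03577442, -0.00828498,  0.13718078, -0.00676595,
        0.04997574]), 'tau': array([ 4.19389371e-04, -5.82715809e+01,  2.93070495e+01,  6.99703753e+00,
        6.97188894e-03, -1.59509377e-04]), 'tool_pos': array([0.25634817, 0.62390395, 0.22563556]), 'orientation': array([ 1.79907326e+02, -7.27278051e-03, -2.23422445e+01]), 'force': array([-0.54925016, -0.02685962,  0.51405145]), 'moment': array([-0.00806699, -0.01164573,  0.04619513]), 'gripper_force': 0.0, 'opening': 0.08761840542186028} 0.0188
{'vertical_fov': 47.41266300315529, 'cx': 278.000329324084, 'cy': 201.11202690677038, 'k1': -0.1703355231027003, 'R': array([[ 0.01164877, -0.99972124,  0.02053667],
       [-0.99750016, -0.01304953, -0.06944886],
       [ 0.06969749, -0.01967634, -0.9973741 ]]), 't': array([-0.02570396,  0.59341274,  1.1098401 ])}
{'vertical_fov': 50.6692567885043, 'cx': 283.3953768393594, 'cy': 211.42281936340828, 'k1': -0.14853515599575542, 'R': array([[-0.74422685,  0.66788907, -0.00711264],
       [ 0.36179805,  0.39415351, -0.84483441],
       [-0.56145219, -0.63132179, -0.53498059]]), 't': array([ 0.44417754, -0.17857261,  1.65574455])}
```

View pics/top.png

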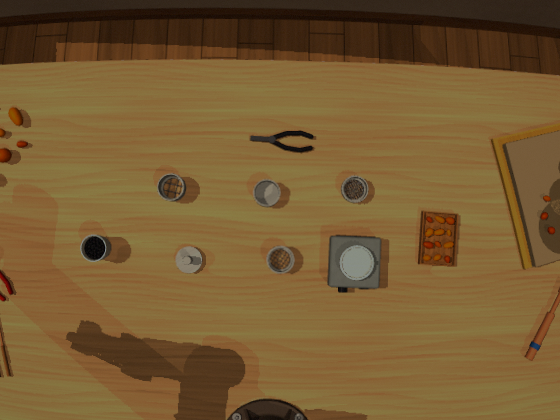

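View pics/scene.png

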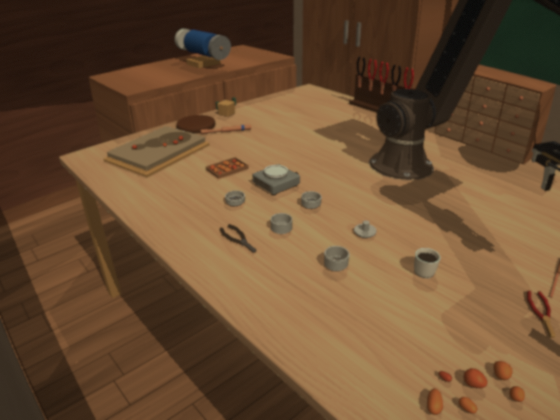

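The top view shows coarse at (172,187), pan (267,193), fine (355,189), lid (189,260), medium (280,260), shaker dish (357,262), tray (438,238), cup (95,248) and pliers (285,141). I'll enlarge it to tell the meshes apart and fit the rims.

```bash
python3 - <<'E'
import cv2
im=cv2.imread("pics/top.png")[160:300,150:400]
im=cv2.convertScaleAbs(im,alpha=1.5,beta=15)
cv2.imwrite("pics/crop.png",cv2.resize(im,None,fx=3.2,fy=3.2,interpolation=cv2.INTER_CUBIC))
E
cat > h.py <<'E'
import numpy as np,cv2,pickle
from scipy.spatial.transform import Rotation as Rn
def K(s):
    f=210/np.tan(np.radians(s["vertical_fov"]/2)); return f
def ray(s,u,v):
    f=K(s); d=np.array([(u-s["cx"])/f,(v-s["cy"])/f]); x=d.copy()
    for _ in range(20): x=d/(1+s["k1"]*(x@x))
    return np.array([x[0],x[1],1.])
def Rt(s,obs=None):
    if "R" in s: return s["R"],s["t"]
    T=s["T_tool_cam"]; Rw=Rn.from_euler("xyz",obs["orientation"],degrees=True).as_matrix()
    Rc=Rw@T[:3,:3]; c=Rw@T[:3,3]+obs["tool_pos"]; return Rc.T,-Rc.T@c
def at(s,u,v,z,obs=None):
    R,t=Rt(s,obs); c=-R.T@t; d=R.T@ray(s,u,v); return (c+d*(z-c[2])/d[2])
def proj(s,X,obs=None):
    R,t=Rt(s,obs); p=np.atleast_2d(X)@R.T+t; x=p[:,:2]/p[:,2:]
    x=x*(1+s["k1"]*(x**2).sum(1,keepdims=True)); return x*K(s)+[s["cx"],s["cy"]]
E
python3 - <<'E'
from h import *
s=pickle.load(open("top.pkl","rb"))
for n,u,v,z in [("coarse",172,187,.04),("pan",267,193,.032),("fine",355,189,.026),("lid",189,260,.012),("med",280,260,.032),("shaker",357,262,.058),("cup",95,248,.055),("tray",438,238,.016),("pliers",285,141,.01)]:
    p=at(s,u,v,z); print(n,p.round(4),np.hypot(*p[:2]).round(3))
E
```

```text
coarse [0.6222 0.2303 0.04  ] 0.663
pan [0.6116 0.0079 0.032 ] 0.612
fine [ 0.6246 -0.2009  0.026 ] 0.656
lid [0.4514 0.1911 0.012 ] 0.49
med [ 0.4556 -0.0244  0.032 ] 0.456
shaker [ 0.4536 -0.2003  0.058 ] 0.496
cup [0.4765 0.4064 0.055 ] 0.626
tray [ 0.5093 -0.4082  0.016 ] 0.653
pliers [ 0.7402 -0.0338  0.01  ] 0.741
```

View pics/crop.png

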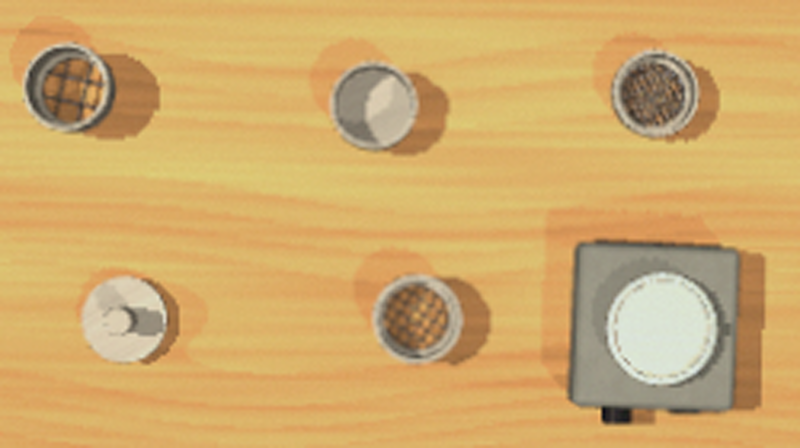

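Meshes confirmed: coarse is upper left, pan upper centre, fine upper right, medium lower centre and lid lower left. I'll move above the pan, turn to yaw 0 and check with the wrist camera.

Call:
{"api": "jog_arm", "payload": {
  "plan": [
    [[1,0.562,0.435,0,0,0,-22.34],[1,0.562,0.435,0,0,0,-22.34],[1,0.562,0.435,0,0,0,-22.34],[1,0.562,0.435,0,0,0,-22.34],[1,0.562,0.435,0,0,0,-22.34],[1,0.562,0.435,0,0,0,-22.34],[1,0.562,0.435,0,0,0,-22.34],[1,0.562,0.435,0,0,0,-22.34],[1,0.562,0.435,0,0,0,-22.34],[1,0.562,0.435,0,0,0,-22.34],[1,0.562,0.435,0,0,0,-22.34],[1,0.562,0.435,0,0,0,-22.34],[1,0.562,0.435,0,0,0,-22.34],[1,0.562,0.435,0,0,0,-22.34],[1,0.562,0.435,0,0,0,-22.34],[1,0.562,0.435,0,0,0,-22.34]]
  ]
}}

```text
clock: 2.1
tool_pos: [0.6108, 0.0093, 0.2268]
orientation: [-180.0, -0.0, 0.1]
force: [0.1, -0.1, -0.2]
opening: 0.088
gripper_force: 0.0
```

```bash
cat >> h.py <<'E'
P=dict(coarse=(171.2,186.8,.04),pan=(266.5,192.8,.032),fine=(354.3,188.7,.026),lid=(188.7,259.3,.012),med=(280.3,259,.032),shaker=(356.8,262.2,.058))
def look(name):
    from plant import ctrl
    o=ctrl.get_obs(); s=ctrl.snapshot("wrist"); pickle.dump((s,o),open(name+".pkl","wb"))
    cv2.imwrite(f"pics/{name}.png",cv2.cvtColor(s["image"],cv2.COLOR_RGB2BGR))
    print(o["tool_pos"].round(4),o["orientation"].round(2),o["clock"],o["joint_pos"].round(1),o["opening"]); return s,o
E
python3 - <<'E'
from h import *
t=pickle.load(open("top.pkl","rb"))
s,o=look("w1"); print(s["T_tool_cam"].round(3),s["vertical_fov"])
for n,p in P.items(): X=at(t,*p); print(n,X.round(4),proj(s,X,o).round(0))
E
```

```text
[0.6108 0.0093 0.2268] [-1.7999e+02 -2.0000e-02  9.0000e-02] 2.1 [ 19.2  14.5  -7.8  -0.  -67.6  70.9] 0.08801157983610076
[[-0.    -0.954 -0.298  0.08 ]
 [ 1.    -0.    -0.     0.001]
 [ 0.    -0.298  0.954 -0.159]
 [ 0.     0.     0.     1.   ]] 61.838039834870074
coarse [0.6226 0.2322 0.04  ] [[ 54. 171.]]
pan [0.6121 0.009  0.032 ] [[280. 180.]]
fine [ 0.6253 -0.1993  0.026 ] [[483. 166.]]
lid [0.4531 0.1919 0.012 ] [[129. 304.]]
med [ 0.4579 -0.0251  0.032 ] [[309. 310.]]
shaker [ 0.4532 -0.1998  0.058 ] [[472. 329.]]
```

View pics/w1.png

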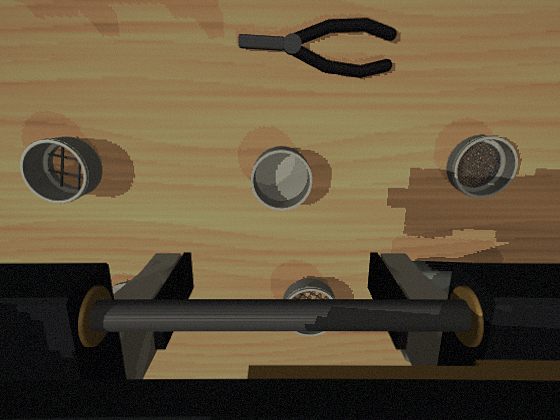

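The wrist view shows the pan rim centred near (281.5,178.5), coarse rim near (56,169) and fine rim near (484,166), all within about 2 px of the top-view prediction.

Run:
```python
from h import *
s,o=pickle.load(open("w1.pkl","rb"))
for n,u,v,z in [("pan",281.5,178.5,.032),("coarse",56,169,.04),("fine",484,166,.026)]: print(n,at(s,u,v,z,o).round(4))
# edge fit of outer rim: sum of gradient along projected circle in each view
def fit(s,o,X0,r,z):
    g=cv2.GaussianBlur(cv2.cvtColor(s["image"],cv2.COLOR_RGB2GRAY),(0,0),1).astype(float)
    gx,gy=cv2.Sobel(g,cv2.CV_64F,1,0),cv2.Sobel(g,cv2.CV_64F,0,1)
    a=np.linspace(0,2*np.pi,180,endpoint=False); best=(-1,)
    for dx in np.arange(-.006,.0061,.0005):
        for dy in np.arange(-.006,.0061,.0005):
            c=np.array([X0[0]+dx,X0[1]+dy,z]); u=np.c_[np.cos(a),np.sin(a),0*a]
            p=proj(s,c+r*u,o); q=proj(s,c+(r+.002)*u,o)-p; q/=np.linalg.norm(q,axis=1)[:,None]
            m=[cv2.remap(k.astype(np.float32),p[:,0].astype(np.float32)[None],p[:,1].astype(np.float32)[None],cv2.INTER_LINEAR)[0] for k in(gx,gy)]
            v=np.minimum(abs(m[0]*q[:,0]+m[1]*q[:,1]),120).mean()
            if v>best[0]: best=(v,c)
    return best
t=pickle.load(open("top.pkl","rb"))
for n,p in P.items():
    X=at(t,*p); r=.040 if n=="shaker" else .032
    print(n,"top",fit(t,None,X,r,p[2]), "wrist",fit(s,o,X,r,p[2]) if n in("pan","coarse","fine") else "")
```

```text
pan [0.6137 0.0073 0.032 ]
coarse [0.6244 0.2304 0.04  ]
fine [ 0.6255 -0.2007  0.026 ]
coarse top (np.float64(90.0267252755648), array([0.62263622, 0.23423912, 0.04      ])) wrist (np.float64(84.22412567837166), array([0.62263622, 0.23273912, 0.04      ]))
pan top (np.float64(63.069889554256555), array([0.61207831, 0.00803182, 0.032     ])) wrist (np.float64(87.09598448323953), array([0.61507831, 0.00753182, 0.032     ]))
fine top (np.float64(59.78005235258964), array([ 0.62226631, -0.20526041,  0.026     ])) wrist (np.float64(77.30595748656066), array([ 0.62676631, -0.20076041,  0.026     ]))
lid top (np.float64(65.0373388837713), array([0.45255966, 0.19288785, 0.012     ])) wrist 
med top (np.float64(64.56117788186977), array([ 0.45442757, -0.02807199,  0.032     ])) wrist 
shaker top (np.float64(117.47959746232502), array([ 0.45266324, -0.199332  ,  0.058     ])) wrist
```

Call:
{"api": "jog_arm", "payload": {
  "plan": [
    [[1,0.0025,0,0.06,0,0,0],[1,0.0025,0,0.12,0,0,0],[1,0.0025,0,0.17,0,0,0],[1,0.0025,0,0.2,0,0,0],[1,0.0025,0,0.219,0,0,0],[1,0.0025,0,0.219,0,0,0],[1,0.0025,0,0.219,0,0,0],[0,0.0025,0,0.219,0,0,0],[0,0.0025,0,0.219,0,0,0],[0,0.0025,0,0.219,0,0,0],[0,0.0025,0,0.219,0,0,0],[0,0.0025,0,0.219,0,0,0],[0,0.0025,0,0.219,0,0,0]]
  ]
}}

```text
clock: 3.78
tool_pos: [0.6138, 0.0085, 0.0081]
orientation: [-180.0, -0.0, 0.0]
force: [-2.0, 0.9, 6.3]
opening: 0.0635
gripper_force: 30.0
```

Call:
{"api": "jog_arm", "payload": {
  "plan": [
    [[0,0.0025,0,-0.03,0,0,0],[0,-0.02,0.02,-0.09,0,0,0],[0,-0.06,0.06,-0.15,0,0,0],[0,-0.1,0.1,-0.2,0,0,0],[0,-0.14,0.14,-0.242,0,0,0],[0,-0.18,0.18,-0.242,0,0,0],[0,-0.214,0.208,-0.242,0,0,0],[0,-0.214,0.208,-0.242,0,0,0],[0,-0.214,0.208,-0.242,0,0,0],[0,-0.214,0.208,-0.242,0,0,0]]
  ]
}}

```text
clock: 5.03
tool_pos: [0.4, -0.1992, 0.2491]
orientation: [-180.0, 0.0, 0.0]
force: [1.0, -1.0, -2.3]
opening: 0.0637
gripper_force: 30.0
```

Run:
```python
from h import *
s,o=look("w2")
print(proj(s,[[.4545,-.2005,.058],[.4545,-.1605,.058],[.4945,-.2005,.058]],o))
```

```text
[ 0.4    -0.1992  0.2491] [-1.7999e+02  3.0000e-02  2.0000e-02] 5.025 [ -1.1  -2.5 -24.4  -0.  -68.2  91.1] 0.06373868282891881
[[280.86706302 127.06864733]
 [239.7335997  127.04420983]
 [280.89187158  83.23430092]]
```

View pics/w2.png

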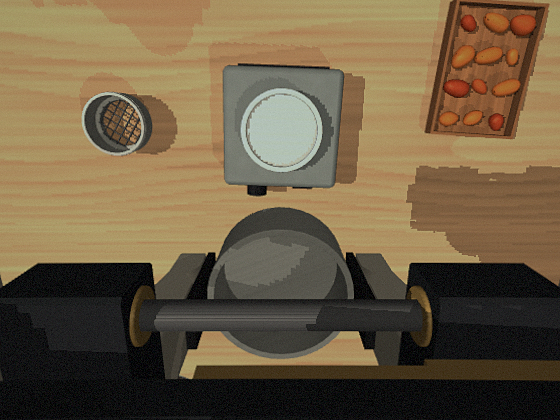

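The dish's outer edge is centred at about (281.5,129.5), the medium sieve at left, and the held pan's rim spans x 207–354, y 230–357.

Run:
```python
from h import *
s,o=pickle.load(open("w2.pkl","rb"))
print("dish",at(s,281.5,129.5,.058,o)); print("med",at(s,115.5,123.5,.032,o))
zr=.249-.008+.032
print("held rim",at(s,280.5,(at(s,280,0,zr,o)[0]*0+293.5),zr,o), proj(s,[[.4+.032,-.2,zr],[.4-.032,-.2,zr],[.4,-.168,zr],[.4,-.232,zr]],o).round(1))
```

```text
dish [ 0.45219132 -0.20111825  0.058     ]
med [ 0.45582465 -0.02891107  0.032     ]
held rim [ 0.39967811 -0.20008658  0.273     ] [[280.3 223.4]
 [280.3 354.4]
 [206.6 292.9]
 [354.  292.9]]
```

Call:
{"api": "jog_arm", "payload": {
  "plan": [
    [[0,0.03,0,0.03,0,0,0],[0,0.0525,0,0.08,0,0,0],[0,0.0525,0,0.13,0,0,0],[0,0.0525,0,0.165,0,0,0],[0,0.0525,0,0.165,0,0,0],[0,0.0525,0,0.175,0,0,0],[0,0.0525,0,0.182,0,0,0],[0,0.0525,0,0.186,0,0,0],[0,0.0525,0,0.188,0,0,0],[0,0.0525,0,0.188,0,0,0]]
  ]
}}

```text
clock: 6.32
tool_pos: [0.4524, -0.1997, 0.0621]
orientation: [180.0, -0.1, 0.0]
force: [-1.1, 1.2, 1.4]
opening: 0.064
gripper_force: 30.0
```

Call:
{"api": "jog_arm", "payload": {
  "plan": [
    [[1,0,0,0,0,0,0],[1,0,0,0,0,0,0],[1,0,0,0,0,0,0],[1,0,0,-0.02,0,0,0],[1,0,0,-0.07,0,0,0],[1,0.03,0,-0.12,0,0,0],[1,0.08,0,-0.165,0,0,0],[1,0.13,0,-0.165,0,0,0],[1,0.173,0.001,-0.165,0,0,0],[1,0.173,0.001,-0.165,0,0,0],[1,0.173,0.001,-0.165,0,0,0]]
  ]
}}

```text
clock: 7.7
tool_pos: [0.6245, -0.2005, 0.2258]
orientation: [-180.0, 0.1, 0.0]
force: [-0.5, 0.1, 0.6]
opening: 0.0877
gripper_force: 0.0
```

Run:
```python
from h import *
s,o=look("w3")
p=proj(s,[.6255,-.2007,.026],o); print(p)
im=cv2.imread("pics/w3.png"); u,v=p[0].astype(int); c=im[v-60:v+60,u-80:u+80]; print(u-80,v-60)
cv2.imwrite("pics/w3c.png",cv2.resize(cv2.convertScaleAbs(c,alpha=1.4,beta=10),None,fx=4,fy=4,interpolation=cv2.INTER_CUBIC))
```

```text
[ 0.6245 -0.2005  0.2258] [-1.7999e+02  8.0000e-02  0.0000e+00] 7.7 [ -0.8  18.8  -1.9  -0.  -69.3  90.8] 0.0876985046021973
[[279.73743    178.89449749]]
199 118
```

View pics/w3c.png

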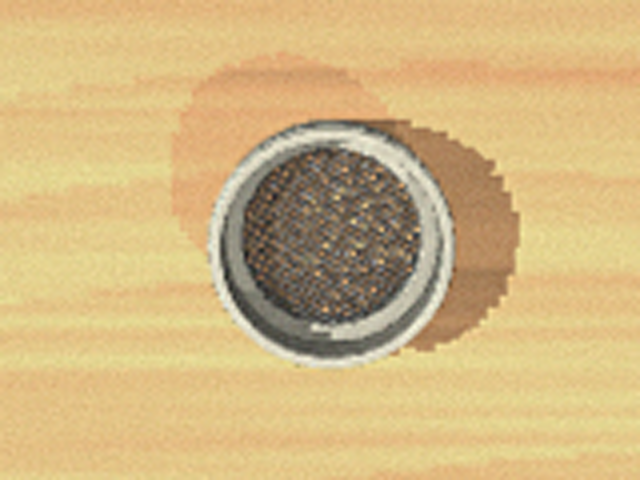

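Fine rim centre in the picture is at about (281.9,178.6), which puts it at (0.626,-0.2027). I'll grip it and carry it to the viewing pose.

Call:
{"api": "jog_arm", "payload": {
  "plan": [
    [[1,0.0005,0.002,0.06,0,0,0],[1,0.0005,0.002,0.12,0,0,0],[1,0.0005,0.002,0.17,0,0,0],[1,0.0005,0.002,0.205,0,0,0],[1,0.0005,0.002,0.218,0,0,0],[1,0.0005,0.002,0.218,0,0,0],[0,0.0005,0.002,0.218,0,0,0],[0,0.0005,0.002,0.218,0,0,0],[0,0.0005,0.002,0.218,0,0,0],[0,0.0005,0.002,0.218,0,0,0],[0,0.0005,0.002,0.218,0,0,0],[0,0.0005,0.002,0.18,0,0,0],[0,0.0005,0.002,0.12,0,0,0],[0,-0.02,0.002,0.06,0,0,0],[0,-0.07,0,0,0,0,0],[0,-0.12,0,-0.023,0,0,0],[0,-0.17,0,-0.023,0,0,0],[0,-0.2255,0,-0.023,0,0,0],[0,-0.2255,0,-0.023,0,0,0],[0,-0.2255,0,-0.023,0,0,0]]
  ]
}}

```text
clock: 10.25
tool_pos: [0.3997, -0.2006, 0.2501]
orientation: [180.0, -0.1, 0.0]
force: [0.7, -0.1, -0.4]
opening: 0.0643
gripper_force: 30.0
```

Run:
```python
from h import *
s,o=look("w4")
print(proj(s,[[.4525,-.2003,.086]],o))
im=cv2.imread("pics/w4.png")[60:380,150:410]
cv2.imwrite("pics/w4c.png",cv2.resize(cv2.convertScaleAbs(im,alpha=1.4,beta=10),(488,600),interpolation=cv2.INTER_CUBIC))
```

```text
[ 0.3997 -0.2006  0.2501] [ 1.8e+02 -9.0e-02  1.0e-02] 10.25 [ -1.3  -2.6 -24.3   0.  -68.2  91.3] 0.06425397714881377
[[279.03502723 131.6396754 ]]
```

View pics/w4c.png

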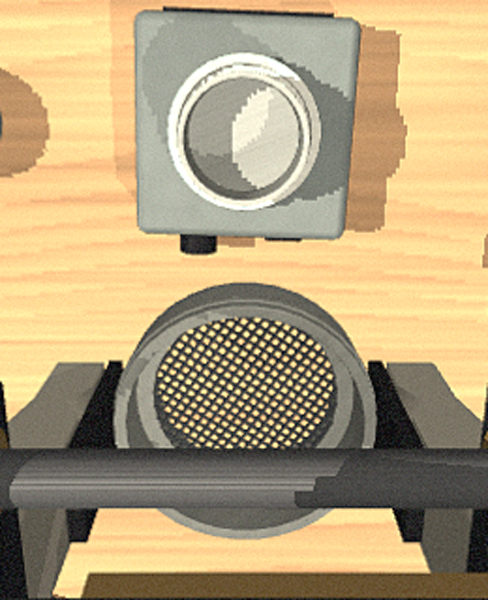

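Pan is seated in the dish with its rim centred near (279.8,131.2), as predicted (279.0,131.6). The held fine sieve's rim spans x 210.8–350.4 and its bottom is at row 346.9.

Run:
```python
from h import *
s,o=pickle.load(open("w4.pkl","rb")); z=.2501+.017
x,y=.3997,-.2006
print(proj(s,[[x-.032,y,z],[x,y+.032,z],[x,y-.032,z]],o).round(1),at(s,280,346.7,z,o)[0]+.032)
print("pan",at(s,279.8,131.2,.086,o))
```

```text
[[278.6 344.3]
 [207.8 284.8]
 [349.1 284.7]] 0.39835226476110475
pan [ 0.45288737 -0.20098977  0.086     ]
```

Call:
{"api": "jog_arm", "payload": {
  "plan": [
    [[0,0.03,0,0.02,0,0,0],[0,0.053,0,0.06,0,0,0],[0,0.053,0,0.11,0,0,0],[0,0.053,0,0.14,0,0,0],[0,0.053,0,0.147,0,0,0],[0,0.053,0,0.15,0,0,0],[0,0.053,0,0.153,0,0,0],[0,0.053,0,0.156,0,0,0],[0,0.053,0,0.158,0,0,0],[0,0.053,0,0.158,0,0,0]]
  ]
}}

```text
clock: 11.55
tool_pos: [0.4526, -0.2006, 0.0917]
orientation: [180.0, -0.0, 0.0]
force: [-0.2, 0.1, -0.6]
opening: 0.0641
gripper_force: 30.0
```

Call:
{"api": "jog_arm", "payload": {
  "plan": [
    [[0,0,0,0.002,0,0,0],[0,0,0,0.004,0,0,0],[0,0,0,0.0045,0,0,0],[0,0,0,0.0045,0,0,0],[1,0,0,0.0045,0,0,0],[1,0,0,0.0045,0,0,0],[1,0,0,0.0045,0,0,0],[1,0,0,-0.02,0,0,0],[1,0,0,-0.07,0,0,0],[1,0,-0.03,-0.12,0,0,0],[1,0.003,-0.08,-0.135,0,0,0],[1,0.003,-0.13,-0.135,0,0,0],[1,0.003,-0.1724,-0.135,0,0,0],[1,0.003,-0.1724,-0.135,0,0,0],[1,0.003,-0.1724,-0.135,0,0,0]]
  ]
}}

```text
clock: 13.42
tool_pos: [0.4555, -0.0282, 0.2264]
orientation: [180.0, 0.0, 0.1]
force: [-0.7, 0.0, -0.4]
opening: 0.0876
gripper_force: 0.0
```

Run:
```python
from h import *
s,o=look("w5")
p=proj(s,[.456,-.0285,.032],o); print(p)
im=cv2.imread("pics/w5.png"); c=im[90:390,190:560]
cv2.imwrite("pics/w5c.png",cv2.resize(cv2.convertScaleAbs(c,alpha=1.4,beta=10),None,fx=2,fy=2,interpolation=cv2.INTER_CUBIC))
```

```text
[ 0.4555 -0.0282  0.2264] [1.7999e+02 2.0000e-02 6.0000e-02] 13.425 [ 21.3  -0.6 -25.6   0.  -65.   68.7] 0.08757812269998844
[[279.74646382 180.63314684]]
```

View pics/w5c.png

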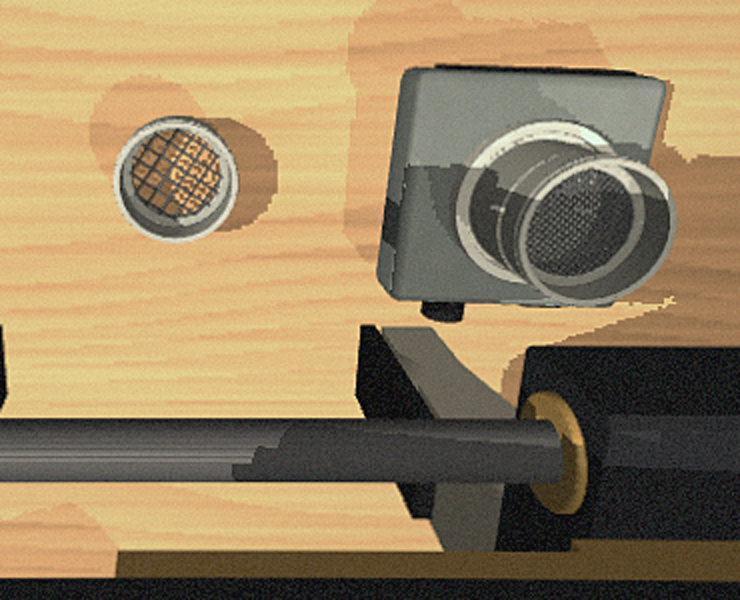

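Fine is nested level on the pan. The medium rim centre is at (277.7,179.2), giving (0.457,-0.0265).

Call:
{"api": "jog_arm", "payload": {
  "plan": [
    [[1,0.001,-0.002,0.06,0,0,0],[1,0.001,-0.002,0.12,0,0,0],[1,0.001,-0.002,0.17,0,0,0],[1,0.001,-0.002,0.205,0,0,0],[1,0.001,-0.002,0.216,0,0,0],[1,0.001,-0.002,0.216,0,0,0],[0,0.001,-0.002,0.216,0,0,0],[0,0.001,-0.002,0.216,0,0,0],[0,0.001,-0.002,0.216,0,0,0],[0,0.001,-0.002,0.216,0,0,0],[0,0.001,-0.002,0.216,0,0,0],[0,0.001,-0.002,0.18,0,0,0],[0,0.001,-0.002,0.12,0,0,0],[0,-0.02,-0.002,0.06,0,0,0],[0,-0.056,0.02,0,0,0,0],[0,-0.056,0.07,-0.023,0,0,0],[0,-0.056,0.12,-0.023,0,0,0],[0,-0.056,0.1724,-0.023,0,0,0],[0,-0.056,0.1724,-0.023,0,0,0],[0,-0.056,0.1724,-0.023,0,0,0]]
  ]
}}

```text
clock: 15.98
tool_pos: [0.399, -0.2007, 0.2493]
orientation: [-180.0, 0.0, -0.1]
force: [0.5, 0.1, -2.4]
opening: 0.0639
gripper_force: 30.0
```

Run:
```python
from h import *
s,o=look("w6")
x,y,zz=o["tool_pos"]; z=zz-.011+.032
print(proj(s,[[.453,-.2009,.105],[x-.032,y,z],[x,y+.032,z],[x,y-.032,z]],o).round(1))
im=cv2.imread("pics/w6.png")[60:380,150:410]
cv2.imwrite("pics/w6c.png",cv2.resize(cv2.convertScaleAbs(im,alpha=1.4,beta=10),(488,600),interpolation=cv2.INTER_CUBIC))
```

```text
[ 0.399  -0.2007  0.2493] [-1.7998e+02  3.0000e-02 -8.0000e-02] 15.975 [ -1.3  -2.5 -24.4  -0.  -68.2  91.2] 0.06392233211987597
[[279.6 131.8]
 [278.7 350. ]
 [206.1 289.5]
 [350.9 289.3]]
```

View pics/w6c.png

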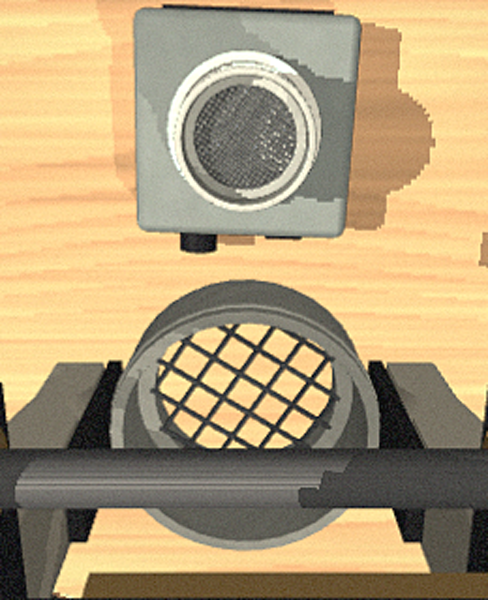

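Fine sits square with its rim near (281,131.8), and the held medium shows the same small offsets as the previous piece. I'll use the same placement.

Call:
{"api": "jog_arm", "payload": {
  "plan": [
    [[0,0.03,0,0.02,0,0,0],[0,0.053,0,0.06,0,0,0],[0,0.053,0,0.1,0,0,0],[0,0.053,0,0.12,0,0,0],[0,0.053,0,0.126,0,0,0],[0,0.053,0,0.129,0,0,0],[0,0.053,0,0.132,0,0,0],[0,0.053,0,0.135,0,0,0],[0,0.053,0,0.137,0,0,0],[0,0.053,0,0.137,0,0,0]]
  ]
}}

```text
clock: 17.27
tool_pos: [0.4525, -0.2007, 0.1126]
orientation: [-180.0, -0.0, -0.0]
force: [-0.4, 0.5, -0.8]
opening: 0.0642
gripper_force: 30.0
```

Call:
{"api": "jog_arm", "payload": {
  "plan": [
    [[0,0,0,0.002,0,0,0],[0,0,0,0.004,0,0,0],[0,0,0,0.0045,0,0,0],[0,0,0,0.0045,0,0,0],[1,0,0,0.0045,0,0,0],[1,0,0,0.0045,0,0,0],[1,0,0,0.0045,0,0,0],[1,0,0,-0.02,0,0,0],[1,0,0,-0.07,0,0,0],[1,0.02,-0.03,-0.114,0,0,0],[1,0.04,-0.08,-0.114,0,0,0],[1,0.06,-0.14,-0.114,0,0,0],[1,0.08,-0.2,-0.114,0,0,0],[1,0.1,-0.26,-0.114,0,0,0],[1,0.12,-0.32,-0.114,0,0,0],[1,0.15,-0.37,-0.114,0,0,0],[1,0.1705,-0.432,-0.114,0,0,0],[1,0.1705,-0.432,-0.114,0,0,0],[1,0.1705,-0.432,-0.114,0,0,0],[1,0.1705,-0.432,-0.114,0,0,0]]
  ]
}}

```text
clock: 19.77
tool_pos: [0.6228, 0.2304, 0.2267]
orientation: [180.0, 0.0, -0.0]
force: [-0.5, -0.4, 0.1]
opening: 0.0875
gripper_force: 0.0
```

Run:
```python
from h import *
s,o=look("w7")
p=proj(s,[.6235,.2311,.04],o); print(p)
im=cv2.imread("pics/w7.png"); c=im[118:258,190:370]
cv2.imwrite("pics/w7c.png",cv2.resize(cv2.convertScaleAbs(c,alpha=1.4,beta=10),None,fx=4,fy=4,interpolation=cv2.INTER_CUBIC))
```

```text
[0.6228 0.2304 0.2267] [ 1.8e+02  0.0e+00 -4.0e-02] 19.775 [ 37.1  19.5  -0.8   0.  -69.7  52.9] 0.08750955605006216
[[278.79162073 182.24898935]]
```

View pics/w7c.png

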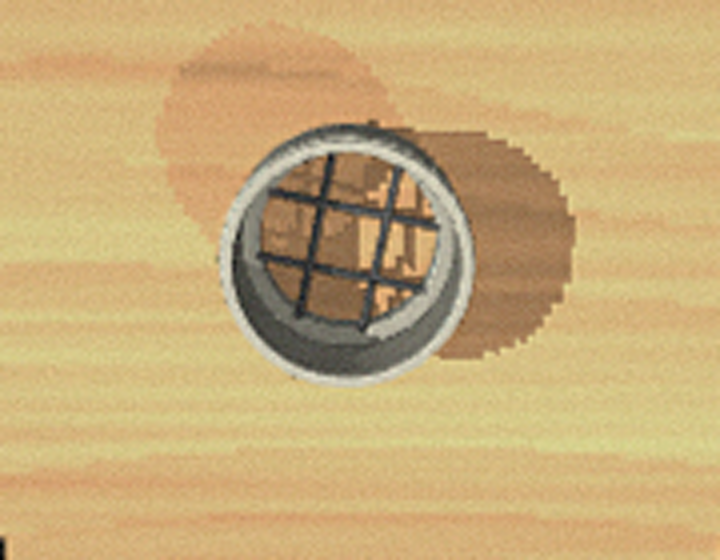

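Coarse rim centre is at about (276.4,182.5), putting it at (0.6235,0.2334).

Call:
{"api": "jog_arm", "payload": {
  "plan": [
    [[1,0.0005,-0.002,0.06,0,0,0],[1,0.0005,-0.002,0.12,0,0,0],[1,0.0005,-0.002,0.17,0,0,0],[1,0.0005,-0.002,0.2,0,0,0],[1,0.0005,-0.002,0.215,0,0,0],[1,0.0005,-0.002,0.215,0,0,0],[0,0.0005,-0.002,0.215,0,0,0],[0,0.0005,-0.002,0.215,0,0,0],[0,0.0005,-0.002,0.215,0,0,0],[0,0.0005,-0.002,0.215,0,0,0],[0,0.0005,-0.002,0.215,0,0,0],[0,0.0005,-0.002,0.18,0,0,0],[0,0.0005,-0.002,0.12,0,0,0],[0,0.0005,-0.002,0.06,0,0,0],[0,0.0005,-0.002,0,0,0,0],[0,0,0,-0.043,0,0,0],[0,0,0,-0.043,0,0,0]]
  ]
}}

```text
clock: 21.95
tool_pos: [0.6244, 0.232, 0.2741]
orientation: [-179.8, -0.4, 0.0]
force: [0.2, -0.4, -2.6]
opening: 0.0643
gripper_force: 30.0
```

Call:
{"api": "jog_arm", "payload": {
  "plan": [
    [[0,-0.02,0.04,0,0,0,0],[0,-0.05,0.09,0,0,0,0],[0,-0.08,0.14,0,0,0,0],[0,-0.1,0.19,0,0,0,0],[0,-0.12,0.24,0,0,0,0],[0,-0.15,0.29,0,0,0,0],[0,-0.18,0.34,0,0,0,0],[0,-0.2,0.39,0,0,0,0],[0,-0.2235,0.432,0,0,0,0],[0,-0.2235,0.432,0,0,0,0],[0,-0.2235,0.432,0,0,0,0]]
  ]
}}

```text
clock: 23.32
tool_pos: [0.3991, -0.2005, 0.2687]
orientation: [-180.0, 0.1, -0.1]
force: [0.5, 0.5, -2.3]
opening: 0.0641
gripper_force: 30.0
```

Run:
```python
from h import *
s,o=look("w8")
x,y,zz=o["tool_pos"]; z=zz-.012+.04
print(proj(s,[[.453,-.2009,.130],[x-.032,y,z],[x,y+.032,z],[x,y-.032,z]],o).round(1))
im=cv2.imread("pics/w8.png")[60:380,150:410]
cv2.imwrite("pics/w8c.png",cv2.resize(cv2.convertScaleAbs(im,alpha=1.4,beta=10),(488,600),interpolation=cv2.INTER_CUBIC))
```

```text
[ 0.3991 -0.2005  0.2687] [-1.7997e+02  7.0000e-02 -6.0000e-02] 23.325 [ -1.3  -3.2 -22.4  -0.  -70.9  91.2] 0.06405143233577569
[[279.8 132.4]
 [278.6 360.7]
 [202.7 298.1]
 [354.1 297.9]]
```

View pics/w8c.png

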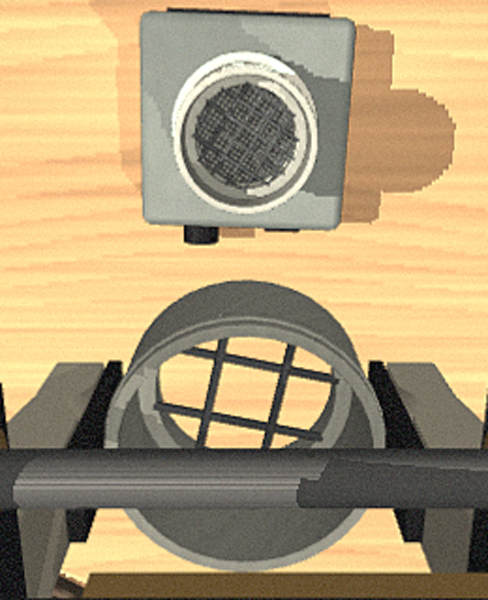

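Medium is seated square (rim near (281,132.8)) and the held coarse is centred. I'll place it the same way.

Call:
{"api": "jog_arm", "payload": {
  "plan": [
    [[0,0.03,0,0.02,0,0,0],[0,0.053,0,0.06,0,0,0],[0,0.053,0,0.095,0,0,0],[0,0.053,0,0.115,0,0,0],[0,0.053,0,0.12,0,0,0],[0,0.053,0,0.123,0,0,0],[0,0.053,0,0.126,0,0,0],[0,0.053,0,0.129,0,0,0],[0,0.053,0,0.131,0,0,0],[0,0.053,0,0.131,0,0,0]]
  ]
}}

```text
clock: 24.62
tool_pos: [0.4525, -0.2007, 0.1386]
orientation: [-180.0, -0.0, -0.0]
force: [-0.3, 0.1, -2.6]
opening: 0.0644
gripper_force: 30.0
```

Call:
{"api": "jog_arm", "payload": {
  "plan": [
    [[0,0,0,0.002,0,0,0],[0,0,0,0.004,0,0,0],[0,0,0,0.0045,0,0,0],[0,0,0,0.0045,0,0,0],[1,0,0,0.0045,0,0,0],[1,0,0,0.0045,0,0,0],[1,0,0,0.0045,0,0,0],[1,0,0,-0.02,0,0,0],[1,0,0,-0.06,0,0,0],[1,0,-0.02,-0.088,0,0,0],[1,0,-0.07,-0.088,0,0,0],[1,0,-0.13,-0.088,0,0,0],[1,0,-0.19,-0.088,0,0,0],[1,0,-0.25,-0.088,0,0,0],[1,0,-0.31,-0.088,0,0,0],[1,0,-0.36,-0.088,0,0,0],[1,0.0015,-0.392,-0.088,0,0,0],[1,0.0015,-0.392,-0.088,0,0,0],[1,0.0015,-0.392,-0.088,0,0,0]]
  ]
}}

```text
clock: 27.0
tool_pos: [0.4538, 0.1911, 0.2262]
orientation: [180.0, 0.0, 0.0]
force: [0.4, 0.0, 0.4]
opening: 0.0878
gripper_force: 0.0
```

Run:
```python
from h import *
s,o=look("w9")
print(proj(s,[[.4545,.191,.012],[.4545,.191,.038]],o))
im=cv2.imread("pics/w9.png"); c=im[108:248,190:370]
cv2.imwrite("pics/w9c.png",cv2.resize(cv2.convertScaleAbs(c,alpha=1.2,beta=0),None,fx=4,fy=4,interpolation=cv2.INTER_CUBIC))
```

```text
[0.4538 0.1911 0.2262] [1.7997e+02 4.0000e-02 3.0000e-02] 27.0 [ 45.8   3.2 -21.7  -0.  -65.1  44.3] 0.08784411745180433
[[279.59530384 176.39919193]
 [279.56126353 181.78471723]]
```

View pics/w9c.png

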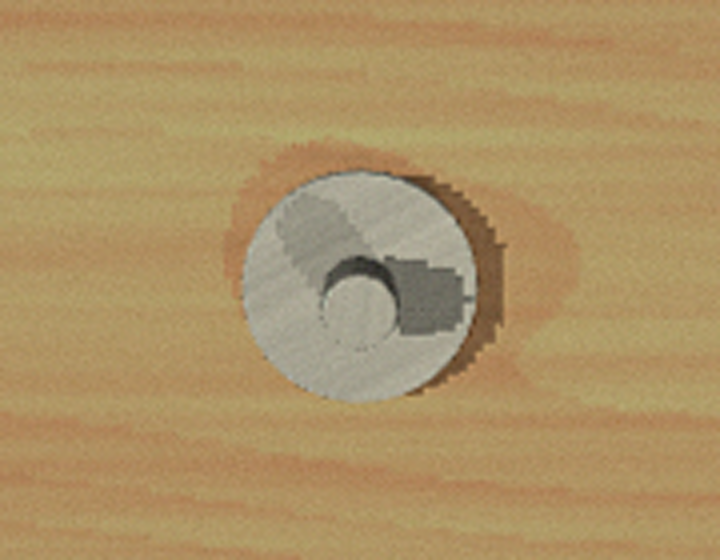

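Lid disc centre is at (279.6,179.4) and knob top at (279.6,185.6), so the lid is about 3 mm nearer than assumed. I'll grip the knob.

Call:
{"api": "jog_arm", "payload": {
  "plan": [
    [[1,-0.003,0,0.06,0,0,0],[1,-0.003,0,0.12,0,0,0],[1,-0.003,0,0.17,0,0,0],[1,-0.003,0,0.2,0,0,0],[1,-0.003,0,0.212,0,0,0],[1,-0.003,0,0.212,0,0,0],[0,-0.003,0,0.212,0,0,0],[0,-0.003,0,0.212,0,0,0],[0,-0.003,0,0.212,0,0,0],[0,-0.003,0,0.212,0,0,0],[0,-0.003,0,0.212,0,0,0],[0,-0.003,0,0.212,0,0,0],[0,-0.003,0,0.212,0,0,0],[0,-0.003,0,0.212,0,0,0]]
  ]
}}

```text
clock: 28.8
tool_pos: [0.4511, 0.1914, 0.0145]
orientation: [180.0, 0.0, 0.0]
force: [-0.4, -0.1, -0.2]
opening: 0.0188
gripper_force: 30.0
```

Call:
{"api": "jog_arm", "payload": {
  "plan": [
    [[0,0,0,-0.02,0,0,0],[0,0,0,-0.06,0,0,0],[0,0,0,-0.12,0,0,0],[0,0,0,-0.18,0,0,0],[0,0,0,-0.24,0,0,0],[0,0,0.02,-0.285,0,0,0],[0,-0.01,0.06,-0.285,0,0,0],[0,-0.02,0.11,-0.285,0,0,0],[0,-0.03,0.16,-0.285,0,0,0],[0,-0.04,0.21,-0.285,0,0,0],[0,-0.05,0.26,-0.285,0,0,0],[0,-0.0515,0.31,-0.285,0,0,0],[0,-0.0515,0.35,-0.285,0,0,0],[0,-0.0515,0.392,-0.285,0,0,0],[0,-0.0515,0.392,-0.285,0,0,0],[0,-0.0515,0.392,-0.285,0,0,0]]
  ]
}}

```text
clock: 30.8
tool_pos: [0.3991, -0.2006, 0.2991]
orientation: [-180.0, 0.0, -0.1]
force: [0.3, 0.4, -2.5]
opening: 0.0192
gripper_force: 30.0
```

Run:
```python
from h import *
s,o=look("w10")
x,y,zz=o["tool_pos"]; z=zz-.015+.012
print(proj(s,[[.453,-.2009,.163],[x-.032,y,z],[x+.032,y,z],[x,y+.032,z],[x,y-.032,z],[x,y,zz+.023]],o).round(1))
im=cv2.imread("pics/w10.png")[60:380,150:410]
cv2.imwrite("pics/w10c.png",cv2.resize(cv2.convertScaleAbs(im,alpha=1.4,beta=10),(488,600),interpolation=cv2.INTER_CUBIC))
```

```text
[ 0.3991 -0.2006  0.2991] [-1.7998e+02  5.0000e-02 -6.0000e-02] 30.8 [ -1.3  -4.1 -19.4  -0.  -74.8  91.2] 0.019228588390770535
[[279.7 132.8]
 [278.9 319.3]
 [278.6 204.5]
 [215.7 265. ]
 [341.8 264.8]
 [278.5 291.7]]
```

View pics/w10c.png

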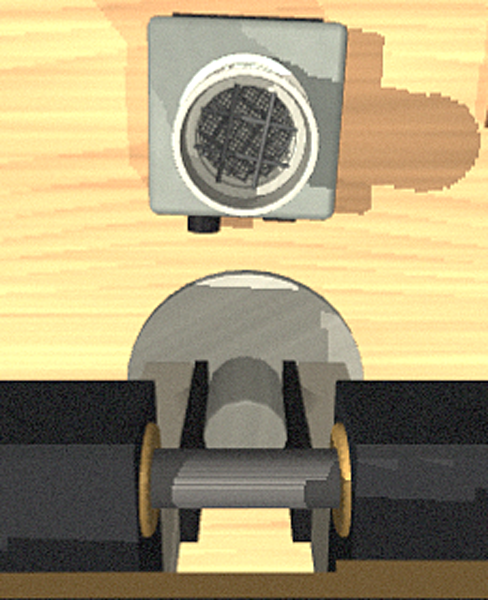

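The coarse rim on the stack is at x 174–319, bottom row about 173.8; the lid is held with its far edge at row 204. I'll pin down the near/far edges numerically.

Run:
```python
from h import *
from scipy.optimize import least_squares
s,o=pickle.load(open("w10.pkl","rb"))
g=cv2.GaussianBlur(cv2.cvtColor(s["image"],cv2.COLOR_RGB2GRAY),(0,0),.8).astype(np.float32)
def fit(c0,r,z,angs,w=.004):
    c=np.array(c0,float); 
    for _ in range(6):
        a=np.radians(angs); u=np.c_[np.cos(a),np.sin(a)]; d=np.arange(-w,w,.0002)
        off=[]
        for k in u:
            p=proj(s,np.c_[c+(r+d)[:,None]*k,0*d+z],o).astype(np.float32)
            q=cv2.remap(g,p[:,0][None],p[:,1][None],cv2.INTER_LINEAR)[0]; off.append(d[np.argmax(abs(np.gradient(q)))])
        off=np.array(off); m=abs(off-np.median(off))<.003
        c=c+np.linalg.lstsq(u[m],off[m],rcond=None)[0]*.7
    return c.round(4),m.sum(),np.std(off[m]-u[m]@np.linalg.lstsq(u[m],off[m],rcond=None)[0]).round(5)
x,y,zz=o["tool_pos"]
print("coarse outer, near side",fit((.453,-.201),.032,.163,np.arange(110,251,5)))
print("coarse inner, all",fit((.453,-.201),.029,.163,np.arange(0,360,5),.002))
print("lid far side",fit((x,y),.032,zz-.003,np.arange(-70,71,5)), "tcp",x,y)
```

```text
coarse outer, near side (array([ 0.4534, -0.2022]), np.int64(29), np.float64(0.00073))
coarse inner, all (array([ 0.4501, -0.2014]), np.int64(72), np.float64(0.00019))
lid far side (array([ 0.3994, -0.2014]), np.int64(29), np.float64(0.0004)) tcp 0.3991487165129688 -0.200573245287521
```

Run:
```python
from h import *
s,o=pickle.load(open("w10.pkl","rb"))
g=cv2.GaussianBlur(cv2.cvtColor(s["image"],cv2.COLOR_RGB2GRAY),(0,0),.8).astype(np.float32)
def fit(c0,r,z,angs,w):
    c=np.array(c0,float)
    for _ in range(8):
        a=np.radians(angs); u=np.c_[np.cos(a),np.sin(a)]; d=np.arange(-w,w,.0002); off=[]
        for k in u:
            p=proj(s,np.c_[c+(r+d)[:,None]*k,0*d+z],o).astype(np.float32)
            q=cv2.remap(g,p[:,0][None],p[:,1][None],cv2.INTER_LINEAR)[0]; off.append(d[np.argmax(abs(np.gradient(q)))])
        off=np.array(off); A=np.c_[u,np.ones(len(u))]; m=abs(off-np.median(off))<.002
        x=np.linalg.lstsq(A[m],off[m],rcond=None)[0]; c+=.7*x[:2]; r+=.7*x[2]
    return c.round(4),round(r,4),m.sum(),np.std(off[m]-A[m]@x).round(5)
x,y,zz=o["tool_pos"]
for x0 in(.450,.4515,.453):
  print("in",fit((x0,-.2014),.029,.163,np.arange(0,360,5),.002),"out",fit((x0,-.2014),.032,.163,np.arange(0,360,5),.002))
print("lid",fit((x,y),.032,zz-.003,np.arange(-80,81,4),.003))
```

```text
in (array([ 0.4501, -0.2014]), np.float64(0.0291), np.int64(72), np.float64(0.00016)) out (array([ 0.4501, -0.2015]), np.float64(0.0292), np.int64(72), np.float64(0.0002))
in (array([ 0.4501, -0.2014]), np.float64(0.0291), np.int64(72), np.float64(0.00019)) out (array([ 0.454 , -0.2018]), np.float64(0.0323), np.int64(64), np.float64(0.00092))
in (array([ 0.4501, -0.2014]), np.float64(0.0291), np.int64(72), np.float64(0.00019)) out (array([ 0.4542, -0.2018]), np.float64(0.0323), np.int64(63), np.float64(0.00085))
lid (array([ 0.3996, -0.2013]), np.float64(0.0318), np.int64(41), np.float64(0.00038))
```

The inner-rim fit is clean (radius 29.1 mm), and the lid is centred on the TCP. I'll lower with a 51 mm forward shift.

Call:
{"api": "jog_arm", "payload": {
  "plan": [
    [[0,0.03,0,0.02,0,0,0],[0,0.051,0,0.06,0,0,0],[0,0.051,0,0.095,0,0,0],[0,0.051,0,0.11,0,0,0],[0,0.051,0,0.115,0,0,0],[0,0.051,0,0.118,0,0,0],[0,0.051,0,0.121,0,0,0],[0,0.051,0,0.124,0,0,0],[0,0.051,0,0.125,0,0,0],[0,0.051,0,0.125,0,0,0]]
  ]
}}

```text
clock: 32.1
tool_pos: [0.4506, -0.2007, 0.1746]
orientation: [180.0, -0.0, -0.0]
force: [-0.1, 0.0, -1.5]
opening: 0.019
gripper_force: 30.0
```

Call:
{"api": "jog_arm", "payload": {
  "plan": [
    [[0,0,0,0.002,0,0,0],[0,0,0,0.004,0,0,0],[0,0,0,0.0045,0,0,0],[0,0,0,0.0045,0,0,0]]
  ]
}}

```text
clock: 32.6
tool_pos: [0.4507, -0.2007, 0.1705]
orientation: [180.0, -0.0, 0.0]
force: [-1.9, 1.2, 4.1]
opening: 0.0189
gripper_force: 30.0
```

Call:
{"api": "jog_arm", "payload": {
  "plan": [
    [[1,0,0,0,0,0,0],[1,0,0,0,0,0,0],[1,0,0,0,0,0,0],[1,0,0,0,0,0,0],[1,0,0,-0.02,0,0,0],[1,0,0,-0.06,0,0,0],[1,0,0,-0.12,0,0,0],[1,0,-0.05,-0.13,0,0,0],[1,0,-0.11,-0.13,0,0,0],[1,0,-0.17,-0.13,0,0,0],[1,0,-0.23,-0.13,0,0,0],[1,0,-0.25,-0.13,0,0,0],[1,0,-0.25,-0.13,0,0,0],[1,0,-0.25,-0.13,0,0,0]]
  ]
}}

```text
clock: 34.35
tool_pos: [0.4505, 0.049, 0.3]
orientation: [180.0, 0.0, 0.0]
force: [0.1, -0.2, 0.4]
opening: 0.0877
gripper_force: 0.0
```

Run:
```python
from h import *
from plant import ctrl
ims=[]
for n in("scene","top"):
    s=ctrl.snapshot(n); im=cv2.cvtColor(s["image"],cv2.COLOR_RGB2BGR); 
    pts=proj(s,[[.452,-.2,z] for z in(.054,.086,.105,.130,.163,.168,.194)]); print(n,pts.round(1).tolist())
    u,v=pts[3].astype(int); c=im[v-42:v+42,u-40:u+40]; ims.append(cv2.resize(c,(400,420),interpolation=cv2.INTER_CUBIC)); print(u-40,v-42)
cv2.imwrite("pics/fin.png",cv2.convertScaleAbs(np.hstack(ims),alpha=1.3))
```

```text
scene [[275.7, 170.2], [275.5, 161.7], [275.4, 156.5], [275.3, 149.7], [275.1, 140.4], [275.1, 139.0], [275.0, 131.5]]
235 107
top [[356.5, 262.6], [359.2, 263.4], [360.8, 264.0], [363.1, 264.7], [366.2, 265.7], [366.7, 265.8], [369.3, 266.6]]
323 222
```

View pics/fin.png

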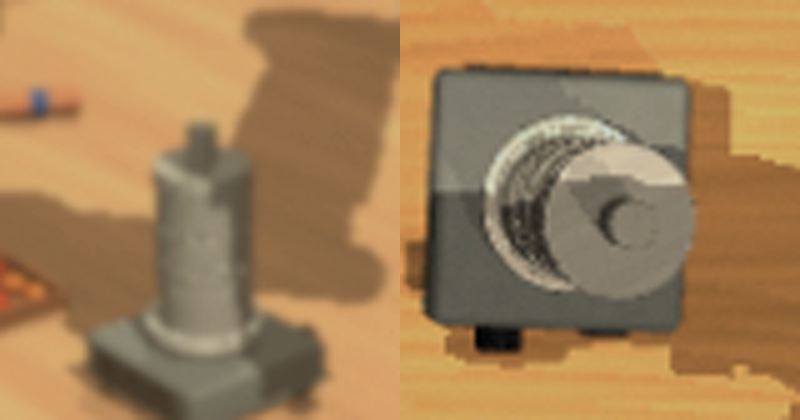

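The stack stands straight. The knob top is at scene row 132 (131.5 predicted when fully seated) and the lid is centred in the top view. Handing in.

```bash
python3 -c "
from plant import ctrl
print(ctrl.close_job())"
```

```text
the job is handed in; nothing more can be done
None
```

The sieve set is stacked on the vibrator in the order asked (pan, fine, medium, coarse, lid), each piece looked upright and seated in the pictures, and the job was handed in at about 34 s of the 118 s allowed; the tray, cup and pliers were not touched.

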